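# Bring the bearing round to the picking side and latch the revolving bin

## Robot

A 6-joint arm with a two-finger parallel gripper is mounted at the origin on the work surface. World frame = base frame: x ahead of the robot, y to its left, z up, the work surface at z = 0. Lengths are in m, angles in degrees, forces in N, time in s.
With the tool pointing down it reaches from about 0.375 to 0.9 m from the base axis. Payload 3.1 kg.
Tool frame: the origin (TCP) lies at the very end of the fingers, on their centre line; the grasp point (between the pads) lies 19 mm behind it; z points along the fingers, y is the line along which they close (so a half turn about z gives the same grasp; the last joint's range is limited). The gripper opens to 87 mm and grips with 3 to 60 N. Pads are 19 mm wide; open, the fingers measure 117 mm over their backs; the gripper's body (75 mm by 190 mm) begins 51 mm behind the grasp point.
Start: joints at [-81.159, 30.224, 82.088, -0, 67.689, -10.227], TCP at [0.204, -0.591, 0.223] pointing down, gripper open.
Joint ranges: [-176.69, 176.69], [-43.24, 126.21], [12.49, 139.97], [-82, 262], [0, 151.66], [-163.58, 163.58]. Speed limits (degrees/s): [159.86, 159.86, 180, 180, 180, 180].

## Interface

Orientations are given as a 3x3 rotation matrix whose columns are the frame's x, y, z axes.
In Python, from rig import bot gives the robot as it stands.
- The arm moves only by the tool move_arm, never from a script. Its argument "increments" is a list of rows, each an object with "xyz": the shift along the tool's x, y, z in mm, a list of three; "roll": the turn about the tool's z in rad; "grip": the opening in per cent of the stroke, from 0 (shut) to 100 (fully open). A call has 1 to 5 rows; each row shifts and turns the commanded pose from where the row before left it, along the tool's axes as they then stand; what a row does not reach is not made up. A row lasts 1/12 s, in which the tool goes at most 41.7 mm and 7.16 degrees, less where a joint would pass 70% of its speed; a pose out of reach is approached as far as the arm can. A call is refused whole if a number of a shift passes 41.7 or a number of a turn 0.125, either way. A call with a gripper value outside its range is refused whole. The fingers move at their own pace and stop on an object; the grip force is fixed at half the most. Time passes only in rows, so rows that do not move let the fingers close. It gives the time, the measured TCP pose, the force, the opening and the grip force at its end, in the units of the state.
- bot.read_state(): the state, without advancing time (a new reading comes with each control period).
- bot.capture(name): name is "side" or "top"; returns (picture, depth): 400x640x3 uint8, red, green, blue; 400x640 float32, m along the optical axis (not along the pixel's ray), 0 where there is no reading.
- bot.camera_model(name): a dict with "intrinsics" (3x3 intrinsics, pixels), "rvec" (rotation vector, rad) and "tvec" (3), from world to camera coordinates, as OpenCV has them. Camera axes: x right, y down, z forward; pixel columns grow to the right and rows downward; lengths in m; the calibration is good to about 2 mm. A picture is of the moment at which its call begins. camera_model takes no time and is no camera call.
- bot.hand_in(): hands the job in; it is judged then, once.
Trained networks look in the newest picture that a camera, given by its name, has taken for a name from the list of things; names that differ only in an ending like _2 or _b are one class to them, and where a whole thing is asked for, a point or a joint stands for the part that bears it (a point fixed in the world has none). Each returns a list of dicts, best first, with "conf" (0 to 1); they miss things now and then, are a little off and sometimes report something else, mostly with a low value. They report only what shows in the picture. A call takes as long as a camera call. They do not tell look-alikes from the thing itself.
- bot.spot_in(label, camera): "at" ([x, y, z] in m, in the coordinates of the camera as it stood for that picture, good to about 4 mm: the middle of the surface that is visible of it).
- bot.trace(label, camera): "mask" (400x640 bool, what is visible of it).
The state is a dict: "time_s": time; "joint_positions": joint angles; "qvel": joint speeds; "tau": joint torques, N m; "position": TCP position; "tcp_rot": TCP orientation; "force": force on the tool from outside, world axes, zero at the start; "moment": the same for the moment, N m; "opening": opening from 0.0 (shut) to 1.0 (fully open); "grasp_force": force on a finger pad.
Only numpy, scipy, OpenCV 4.12 (cv2) and the standard library are available. Lean on these libraries where they do the work, as an engineer would, in place of code of your own. Each camera call takes 0.05 s, during which the arm holds its last target. There are 200 camera calls.

## Task

Push the revolving parts bin round until the compartment with the ball bearing stands at the latch on the picking side; then push the latch arm in until its roller is fully seated in that compartment's notch, and leave it latched. Do not lift any of the parts out of the bin and do not disturb the things standing round it.

Things in the scene. Friction and masses are not known exactly. Their poses are not given: they have to be found in the camera images.
- carousel_base: fixed foot of the revolving parts bin: a dark steel disc 290 mm across, 16 mm high, on the counter, with a flat bracket (12 mm high) sticking out on one side that carries the latch. Origin on the turning axis, on the counter; z up. Its +y axis points from the axis to where the latch roller sits when seated: this direction is the picking side
- tray: the turning pan of beige sheet steel, 350 mm across, on a steel flange 404 mm across. Origin on the turning axis, 26 mm above the counter; its axes turn with it. Pan floor top at z = 16 mm, lip up to 46 mm, hub 60 mm across up to 90 mm. It turns both ways; its stiff bearing (0.4 N m: 3 to 6 N pushed 130 mm from the axis) keeps it where it is left
- divider_edge (a point): a point on the tray's divider that lies along the tray's x axis, 130 mm from the axis, 72 mm above the counter. Six radial dividers, 3 mm thick, run from hub to lip at 0, 60, ... 300 degrees from the tray's x axis; their top edges slope from about 102 mm above the counter at the hub to 72 mm at the lip; the pan floor is 42 mm above the counter
- notch (a point): the V notch of one compartment, 192 mm from the axis at 30 degrees from the tray's x axis, at the flange's top (38 mm above the counter). Each of the six compartments, centred on 30, 90, ... 330 degrees, has such a notch in the flange's edge at its middle: 34 mm wide at the mouth, 20 mm deep
- latch (a joint): angle of the latch arm about its upright pivot, rad: 0 = roller fully seated in a notch, growing as the arm swings out, away from the tray (counter-clockwise from above), to 0.75. Stiff pivot (0.1 N m): the arm stays where it is left. With no notch before it the roller stops on the flange's edge at about 0.25; one up to 10 mm beside a notch's middle is led in and turns the tray with it
- latch_pivot (a point): axis of the latch pivot, fixed to the foot at x = -80, y = 188 mm of the foot's frame; the point is 40 mm above the counter. From it runs the latch arm, a dark steel bar 14 mm wide, 36 to 46 mm above the counter, with a 12 mm roller under it 80 mm from the pivot and a thumb peg 122 mm from the pivot
- latch_peg (a point): thumb peg at the latch arm's far end: upright steel pin 14 mm thick, with a black knob 20 mm thick from 68 to 84 mm above the counter; the point is on its axis, 73 mm above the counter. About 1 N moves it, some 5 N where the roller has to turn the tray
- latch_roller (a point): centre of the latch roller, 32 mm above the counter
- bearing_mid (a point): the ball bearing: a plain steel ring, 47 mm outside, 25 mm bore, 12 mm thick, with a ring of balls between its two races, lying flat; lies loose in one of the six compartments; the point is its centre, 6 mm above the pan floor
- nut_mid (a point): large steel hexagon nut, 44 mm across flats, 24 mm hole, 20 mm high, lying flat; lies loose in one of the six compartments; the point is its centre, 10 mm above the pan floor
- bolt_mid (a point): steel hexagon-head bolt, 52 mm long over the head, head 30 mm, shank 20 mm, lying on its side; lies loose in one of the six compartments; the point is its centre, 15 mm above the pan floor
- buffer_mid (a point): black rubber buffer, a cone 40 mm wide at its foot and 28 mm high; lies loose in one of the six compartments; the point is its centre, 14 mm above the pan floor
- bracket_mid (a point): aluminium angle bracket, 40 x 34 mm foot, 30 mm high; lies loose in one of the six compartments; the point is its centre, 10 mm above the pan floor
- carton_small_mid (a point): small brown carton, 46 x 34 x 30 mm; lies loose in one of the six compartments; the point is its centre, 15 mm above the pan floor
- order_tray_mid (a point): grey open plastic order tray, 240 x 160 mm, 55 mm high, standing beyond the latch; the point is in its middle, 30 mm up
- carton_mid (a point): brown carton, 140 x 100 x 80 mm; the point is at its centre
- scanner_mid (a point): black and grey hand scanner lying in the order tray, about 180 x 65 x 38 mm; the point is inside it, 20 mm up
Mind the look-alikes: they are no part of the job. What is shaped like the part that bears bracket_mid but purple or yellow is not meant.

How it is judged (in metres and radians):
On the way:
1. the bearing's compartment has been turned to the latch (x of bearing_mid in the frame of carousel_base between -0.045 and 0.045 m and y of bearing_mid in the frame of carousel_base above 0.03 m), for 0.2 s.
At the end, for the whole second after the job is handed in: The bearing is in the compartment in front of the latch (its centre within 45 mm of the picking direction's line, more than 30 mm from the axis), the latch arm is within 0.06 rad of fully seated (possible only in a notch), the tray is still, and all six parts lie in the pan (all of step 1 and value of joint latch below 0.06 rad and angular speed of tray below 0.05 rad/s and z of each of bearing_mid, nut_mid, bolt_mid, buffer_mid, bracket_mid, carton_small_mid in the frame of tray below 0.06 m and horizontal distance between each of bearing_mid, nut_mid, bolt_mid, buffer_mid, bracket_mid, carton_small_mid and tray below 0.17 m); the robot touches nothing.
It fails at once if a part in the bin was lifted more than 25 mm off the pan floor (z of bearing_mid in the frame of tray above 0.047 m or z of any of nut_mid, bracket_mid in the frame of tray above 0.051 m or z of any of bolt_mid, carton_small_mid in the frame of tray above 0.056 m or z of buffer_mid in the frame of tray above 0.055 m).
It fails at once if something standing round the bin was shifted by more than 30 mm (distance of any of order_tray_mid, carton_mid, scanner_mid from where it was at the start of the episode above 0.03 m).
It also fails if it takes over 51 s, if anything falls off the work surface, if the arm or the gripper's body presses on something with over 40 N, if the wrist force passes 120 N, or if a joint passes its speed limit or range.

## Working session

There is one attempt and no reset: what is moved stays moved. The work goes in short steps, Python scripts to look and compute and a tool call to move; the robot and the scene stay as the last step left them, time stands still between calls to the robot, and variables do not carry over. Pictures are saved under pics/ and viewed, at most 10 in all, crops included, and the job is handed in when it is done.

Besides the shell and the picture viewer there is one more tool, called after "Request:" as name(argument=value, ...) on one line, values as JSON. move_arm: Moves the arm, as the interface text tells. Its arguments: {"type":"object","properties":{"increments":{"type":"array"}},"required":["increments"]}

```bash
mkdir -p pics
cat > h.py <<'E'
import numpy as np, cv2
from rig import bot
def cam(n):
    m=bot.camera_model(n); R=cv2.Rodrigues(np.array(m["rvec"],float))[0]
    return np.array(m["intrinsics"],float),R,np.array(m["tvec"],float).ravel()
def w(n,p):
    K,R,t=cam(n); return R.T@(np.array(p,float)-t)
def spots(n,labels):
    K,R,t=cam(n)
    for l in labels:
        for d in bot.spot_in(l,n)[:3]:
            p=np.array(d["at"]); u=K@p; print(n,l,round(d["conf"],2),w(n,p).round(3),(u[:2]/u[2]).round())
def pix(n,P):
    K,R,t=cam(n); u=K@(R@np.array(P,float)+t); return u[:2]/u[2]
def save(n,f):
    im,d=bot.capture(n); cv2.imwrite("pics/"+f,im[:,:,::-1]); return im,d
E
python3 - <<'E'
from h import *
for n in("top","side"): save(n,n+"0.png")
spots("top",["carousel_base","tray","latch_pivot","latch_peg","latch_roller","bearing_mid","nut_mid","order_tray_mid","carton_mid","scanner_mid"])
spots("side",["latch_peg","bearing_mid"])
E
```

```text
top carousel_base 0.81 [0.53  0.115 0.046] [268. 212.]
top tray 0.97 [ 0.549 -0.093  0.043] [345. 203.]
top tray 0.62 [0.529 0.116 0.044] [268. 213.]
top latch_pivot 0.94 [0.532 0.115 0.04 ] [269. 212.]
top latch_pivot 0.34 [ 0.475 -0.122  0.063] [357. 230.]
top latch_peg 0.74 [0.537 0.124 0.048] [265. 210.]
top latch_peg 0.31 [ 0.468 -0.419  0.085] [473. 228.]
top latch_roller 0.62 [0.535 0.125 0.043] [265. 211.]
top bearing_mid 0.54 [ 0.633 -0.056  0.053] [331. 172.]
top nut_mid 0.61 [ 0.624 -0.134  0.058] [360. 175.]
top nut_mid 0.19 [0.53  0.116 0.039] [268. 213.]
top order_tray_mid 0.97 [0.546 0.428 0.006] [158. 211.]
top carton_mid 0.91 [ 0.469 -0.416  0.083] [472. 228.]
top scanner_mid 0.8 [0.569 0.423 0.04 ] [155. 201.]
top scanner_mid 0.33 [ 0.545 -0.17   0.066] [375. 203.]
side latch_peg 0.61 [0.562 0.004 0.068] [318. 205.]
side latch_peg 0.53 [0.551 0.134 0.047] [314. 237.]
```

View pics/top0.png

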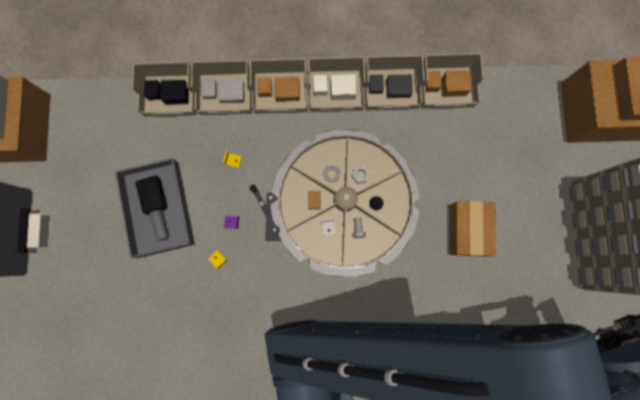

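View pics/side0.png

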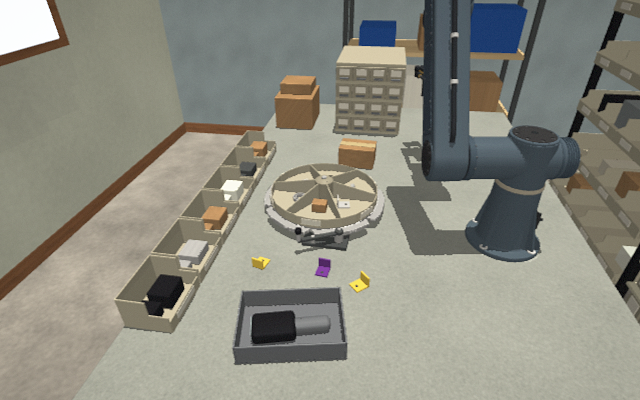

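The top view shows the bin centre at about (345,200). There is a round ring at (331,173), a hex nut at (360,174) and the latch peg at (253,187). Next I'll measure the centre, dividers and latch on a rectified crop.

```bash
cat >> h.py <<'E'
def rect(im,z,c,h,s):  # up = +x, left = +y ; s px per m, half size h
    q=[(c[0]+h,c[1]+h),(c[0]+h,c[1]-h),(c[0]-h,c[1]-h),(c[0]-h,c[1]+h)]
    src=np.float32([pix("top",(x,y,z)) for x,y in q]); n=2*h*s
    return cv2.warpPerspective(im,cv2.getPerspectiveTransform(src,np.float32([(0,0),(n,0),(n,n),(0,n)])),(int(n),int(n)),flags=cv2.INTER_CUBIC)
E
python3 - <<'E'
from h import *
im,d=save("top","top1.png")
K,R,t=cam("top")
v,u=np.mgrid[0:400,0:640]
P=np.stack([(u-K[0,2])/K[0,0]*d,(v-K[1,2])/K[1,1]*d,d],-1)
W=(P-t)@R
near=(np.hypot(W[...,0]-.549,W[...,1]+.093)<.23)&(d>0)
# lip: height 60-76mm ; fit circle to outermost points by angle
for lo,hi in((.064,.08),(.03,.046)):
    p=W[near&(W[...,2]>lo)&(W[...,2]<hi)][:,:2]
    c=np.array([.549,-.093])
    for _ in range(10):
        q=p-c;a=(np.degrees(np.arctan2(q[:,1],q[:,0]))//3).astype(int);r=np.hypot(*q.T)
        e=np.array([p[a==k][np.argmax(r[a==k])] for k in np.unique(a) if (a==k).any() and r[a==k].max()>.15])
        A=np.c_[2*e,np.ones(len(e))];s=np.linalg.lstsq(A,(e**2).sum(1),rcond=None)[0]
        c=s[:2]
    print(lo,c.round(4),"r",np.sqrt(s[2]+c@c).round(4),len(e))
hub=W[near&(W[...,2]>.105)];print("hub",hub.mean(0).round(4),len(hub))
m=bot.trace("tray","top")[0]["mask"];(x,y),r=cv2.minEnclosingCircle(np.argwhere(m)[:,::-1].astype(np.float32));print(x,y,r)
k=rect(im,.042,(.56,-.06),.25,1200);cv2.imwrite("pics/r1.png",k[:,:,::-1])
E
```

```text
0.064 [ 0.5564 -0.0922] r 0.177 120
0.03 [ 0.5563 -0.0887] r 0.2016 120
hub [ 0.5559 -0.0923  0.1105] 376
344.64996337890625 202.6147918701172 75.16714477539062
```

View pics/r1.png

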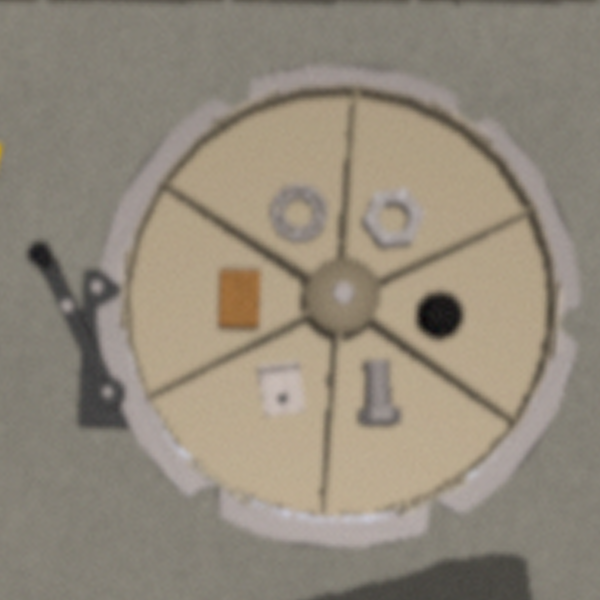

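The round ring with balls at rectified pixel (298,213), which is (331,173) in the raw image, is the bearing. The look-alike ring is the hex nut at (393,215), which has a hexagonal outline. The yellow and purple angles lie outside the bin. The bearing's compartment is at about 26° and the latch side at about 87°, so I'll push the divider at −64° counter-clockwise by about 61°.

Run:
```python
from h import *
s=bot.read_state();R=np.array(s["tcp_rot"]);p=np.array(s["position"]);print(p,R.round(3),s["time_s"])
c=np.array([.556,-.092]);a=np.radians(-75);T=np.r_[c+.13*np.array([np.cos(a),np.sin(a)]),p[2]]
print(T,"tool shift mm",(R.T@(T-p)*1e3).round(1))
for sg in(1,-1):
    y=sg*np.array([np.cos(a),np.sin(a),0]);z=np.array([0,0,-1.]);G=np.c_[np.cross(y,z),y,z]
    print(sg,"roll",cv2.Rodrigues(R.T@G)[0].ravel().round(3))
```

```text
[ 0.20420288 -0.59067673  0.22257679] [[ 0.945  0.327 -0.   ]
 [ 0.327 -0.945 -0.   ]
 [-0.     0.    -1.   ]] 0.8
[ 0.58964648 -0.21757036  0.22257679] tool shift mm [ 486.2 -226.7   -0. ]
1 roll [0.    0.    0.071]
-1 roll [-0.     0.    -3.071]
```

Request:
move_arm(increments=[{"xyz": [20, -9, 0], "roll": 0, "grip": 0}, {"xyz": [34, -16, 0], "roll": 0, "grip": 0}, {"xyz": [34, -16, 0], "roll": 0, "grip": 0}, {"xyz": [34, -16, 0], "roll": 0, "grip": 0}, {"xyz": [34, -16, 0], "roll": 0, "grip": 0}])

```text
time_s: 1.22
position: [0.3286, -0.4696, 0.2226]
tcp_rot: [[0.945, 0.326, 0.0], [0.326, -0.945, -0.0], [0.0, 0.0, -1.0]]
force: [0.5, -0.3, -0.3]
opening: 0.706
grasp_force: 0.0
```

Request:
move_arm(increments=[{"xyz": [34, -16, 0], "roll": 0, "grip": 0}, {"xyz": [34, -16, 0], "roll": 0, "grip": 0}, {"xyz": [34, -16, 0], "roll": 0, "grip": 0}, {"xyz": [34, -16, 0], "roll": 0, "grip": 0}, {"xyz": [34, -16, 0], "roll": 0, "grip": 0}])

```text
time_s: 1.63
position: [0.4635, -0.3382, 0.2228]
tcp_rot: [[0.945, 0.327, 0.0], [0.327, -0.945, -0.0], [0.0, 0.0, -1.0]]
force: [0.4, -0.5, 0.9]
opening: 0.328
grasp_force: 0.0
```

Request:
move_arm(increments=[{"xyz": [34, -16, 0], "roll": 0, "grip": 0}, {"xyz": [34, -16, 0], "roll": 0, "grip": 0}, {"xyz": [34, -16, 0], "roll": 0, "grip": 0}, {"xyz": [34, -16, 0], "roll": 0.071, "grip": 0}, {"xyz": [0, 0, 0], "roll": 0, "grip": 0}])

```text
time_s: 2.05
position: [0.5744, -0.2295, 0.2228]
tcp_rot: [[0.965, 0.263, 0.004], [0.263, -0.965, 0.002], [0.004, -0.001, -1.0]]
force: [-0.6, -0.8, 0.3]
opening: 0.02
grasp_force: 0.0
```

```bash
cat >> h.py <<'E'
def polar(c=(.556,-.092)):
    s=bot.read_state();R=np.array(s["tcp_rot"]);p=np.array(s["position"]);q=p[:2]-c
    print("t",round(s["time_s"],2),"p",p.round(4),"r",np.hypot(*q).round(4),"ang",np.degrees(np.arctan2(q[1],q[0])).round(2),"ydir",np.degrees(np.arctan2(R[1,1],R[0,1])).round(2),"F",np.round(s["force"],1),"op",s["opening"])
E
python3 -c "
from h import *
polar()"
```

```text
t 2.05 p [ 0.5744 -0.2295  0.2228] r 0.1388 ang -82.36 ydir -74.77 F [-0.6 -0.8  0.3] op 0.019748131687194213
```

Request:
move_arm(increments=[{"xyz": [19, -8, 10], "roll": 0, "grip": 0}, {"xyz": [0, 0, 35], "roll": 0, "grip": 0}, {"xyz": [0, 0, 35], "roll": 0, "grip": 0}, {"xyz": [0, 0, 20], "roll": 0, "grip": 0}, {"xyz": [0, 0, 0], "roll": 0, "grip": 0}])

```text
time_s: 2.47
position: [0.5827, -0.2202, 0.1176]
tcp_rot: [[0.966, 0.259, -0.009], [0.259, -0.966, 0.005], [-0.008, -0.008, -1.0]]
force: [0.2, 0.4, -0.4]
opening: 0.006
grasp_force: 0.0
```

```bash
python3 -c "
from h import *
polar()"
```

```text
t 2.47 p [ 0.5827 -0.2202  0.1176] r 0.1309 ang -78.25 ydir -74.97 F [ 0.2  0.4 -0.4] op 0.0064335193136340054
```

Request:
move_arm(increments=[{"xyz": [0, 0, 20], "roll": 0, "grip": 0}, {"xyz": [0, 0, 20], "roll": 0, "grip": 0}, {"xyz": [0, 0, 15], "roll": 0, "grip": 0}, {"xyz": [0, 0, 5], "roll": 0, "grip": 0}, {"xyz": [0, 0, 0], "roll": 0, "grip": 0}])

```text
time_s: 2.88
position: [0.586, -0.2223, 0.0624]
tcp_rot: [[0.966, 0.259, -0.001], [0.259, -0.966, 0.001], [-0.001, -0.001, -1.0]]
force: [-0.1, 0.1, 0.6]
opening: 0.003
grasp_force: 0.0
```

```bash
python3 -c "
from h import *
polar()"
```

```text
t 2.88 p [ 0.586  -0.2223  0.0624] r 0.1337 ang -77.04 ydir -75.01 F [-0.1  0.1  0.6] op 0.0029514947713018993
```

Request:
move_arm(increments=[{"xyz": [6, -1, 6], "roll": -0.05, "grip": 0}, {"xyz": [8, -0.5, 0], "roll": -0.06, "grip": 0}, {"xyz": [10, -0.5, 0], "roll": -0.08, "grip": 0}, {"xyz": [10, -0.5, 0], "roll": -0.08, "grip": 0}, {"xyz": [10, -0.5, 0], "roll": -0.08, "grip": 0}])

```text
time_s: 3.3
position: [0.6256, -0.2046, 0.0582]
tcp_rot: [[0.816, 0.578, 0.0], [0.578, -0.816, -0.004], [-0.002, 0.003, -1.0]]
force: [-2.4, -4.9, -1.9]
opening: 0.002
grasp_force: 2.5
```

```bash
python3 -c "
from h import *
polar()"
```

```text
t 3.3 p [ 0.6256 -0.2046  0.0582] r 0.1324 ang -58.28 ydir -54.68 F [-2.4 -4.9 -1.9] op 0.0023964988913425934
```

Request:
move_arm(increments=[{"xyz": [11, -0.5, 0], "roll": -0.08, "grip": 0}, {"xyz": [11, -0.5, 0], "roll": -0.08, "grip": 0}, {"xyz": [11, -0.5, 0], "roll": -0.08, "grip": 0}, {"xyz": [11, -0.5, 0], "roll": -0.08, "grip": 0}, {"xyz": [11, -0.5, 0], "roll": -0.08, "grip": 0}])

```text
time_s: 3.72
position: [0.6647, -0.1655, 0.0587]
tcp_rot: [[0.527, 0.85, 0.004], [0.85, -0.527, -0.006], [-0.003, 0.006, -1.0]]
force: [-0.7, -6.1, -2.7]
opening: 0.006
grasp_force: 2.7
```

```bash
python3 -c "
from h import *
polar()"
```

```text
t 3.72 p [ 0.6647 -0.1655  0.0587] r 0.1312 ang -34.05 ydir -31.77 F [-0.7 -6.1 -2.7] op 0.006189186514724819
```

Request:
move_arm(increments=[{"xyz": [11, -0.5, 0], "roll": -0.08, "grip": 0}, {"xyz": [11, -0.5, 0], "roll": -0.08, "grip": 0}, {"xyz": [10, -0.5, 0], "roll": -0.07, "grip": 0}, {"xyz": [7, -0.3, 0], "roll": -0.05, "grip": 0}, {"xyz": [0, 0, 0], "roll": 0, "grip": 0}])

```text
time_s: 4.13
position: [0.6802, -0.1263, 0.0589]
tcp_rot: [[0.274, 0.962, 0.004], [0.962, -0.274, -0.001], [-0.0, 0.004, -1.0]]
force: [0.2, 0.5, -0.5]
opening: 0.004
grasp_force: 0.0
```

Run:
```python
from h import *
polar()
im,d=save("top","top2.png")
k=rect(im,.042,(.56,-.06),.25,1200);cv2.imwrite("pics/r2.png",k[:,:,::-1])
```

```text
t 4.13 p [ 0.6802 -0.1263  0.0589] r 0.1289 ang -15.44 ydir -15.88 F [ 0.2  0.5 -0.5] op 0.004175021548261083
```

View pics/r2.png

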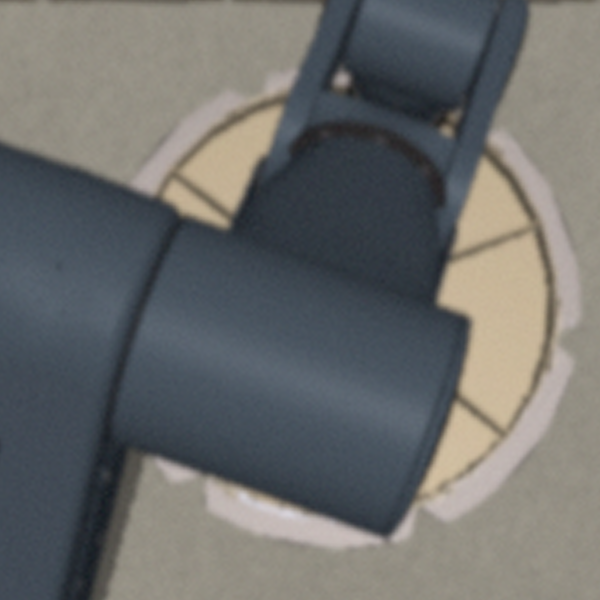

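Request:
move_arm(increments=[{"xyz": [6, -0.2, 0], "roll": -0.04, "grip": 0}, {"xyz": [4, -0.1, 0], "roll": -0.03, "grip": 0}, {"xyz": [3, -0.1, 0], "roll": -0.02, "grip": 0}, {"xyz": [3, 0, 0], "roll": -0.02, "grip": 0}, {"xyz": [0, 0, 0], "roll": 0, "grip": 0}])

```text
time_s: 4.6
position: [0.6823, -0.1107, 0.0574]
tcp_rot: [[0.168, 0.986, 0.002], [0.986, -0.168, 0.0], [0.001, 0.001, -1.0]]
force: [-0.4, -3.1, 0.4]
opening: 0.003
grasp_force: 1.3
```

```bash
python3 -c "
from h import *
polar()"
```

```text
t 4.6 p [ 0.6823 -0.1107  0.0574] r 0.1277 ang -8.41 ydir -9.69 F [-0.4 -3.1  0.4] op 0.0025908771699841896
```

Request:
move_arm(increments=[{"xyz": [-12, 0, 0], "roll": 0, "grip": 0}, {"xyz": [0, 0, -25], "roll": 0, "grip": 0}, {"xyz": [0, 0, -40], "roll": 0, "grip": 0}, {"xyz": [0, 0, -40], "roll": 0, "grip": 0}, {"xyz": [0, 0, -10], "roll": -0.11, "grip": 0}])

```text
time_s: 5.02
position: [0.6832, -0.124, 0.1782]
tcp_rot: [[0.058, 0.998, 0.01], [0.998, -0.058, -0.002], [-0.002, 0.01, -1.0]]
force: [0.7, -0.7, 1.5]
opening: 0.007
grasp_force: 0.0
```

Request:
move_arm(increments=[{"xyz": [35, -11, 0], "roll": 0, "grip": 0}, {"xyz": [35, -11, 0], "roll": 0, "grip": 0}, {"xyz": [35, -11, 0], "roll": 0, "grip": 0}, {"xyz": [35, -11, 0], "roll": 0, "grip": 0}, {"xyz": [35, -11, 0], "roll": 0, "grip": 0}])

```text
time_s: 5.43
position: [0.634, 0.0565, 0.1711]
tcp_rot: [[0.061, 0.998, -0.001], [0.998, -0.061, 0.001], [0.001, -0.002, -1.0]]
force: [0.5, -0.5, -1.0]
opening: 0.005
grasp_force: 0.0
```

Request:
move_arm(increments=[{"xyz": [35, -11, 0], "roll": 0, "grip": 0}, {"xyz": [35, -11, 0], "roll": 0, "grip": 0}, {"xyz": [35, -11, 0], "roll": 0, "grip": 0}, {"xyz": [35, -11, 0], "roll": 0, "grip": 0}, {"xyz": [0, 0, 0], "roll": 0, "grip": 0}])

```text
time_s: 5.85
position: [0.5962, 0.2039, 0.171]
tcp_rot: [[0.054, 0.999, -0.004], [0.999, -0.054, 0.004], [0.004, -0.004, -1.0]]
force: [-0.0, -0.3, -0.9]
opening: 0.006
grasp_force: 0.0
```

Run:
```python
from h import *
polar()
im,d=save("top","top3.png")
spots("top",["latch_peg","latch_pivot","bearing_mid"])
save("side","s3.png");spots("side",["latch_peg"])
k=rect(im,.042,(.56,-.06),.25,1200);cv2.imwrite("pics/r3.png",k[:,:,::-1])
```

```text
t 5.85 p [0.5962 0.2039 0.171 ] r 0.2986 ang 82.26 ydir -3.1 F [-0.  -0.3 -0.9] op 0.005896808100624514
top latch_peg 0.56 [0.538 0.125 0.048] [265. 209.]
top latch_pivot 0.82 [0.53  0.115 0.04 ] [269. 212.]
top bearing_mid 0.42 [ 0.562 -0.009  0.057] [314. 199.]
side latch_peg 0.68 [ 0.485 -0.044  0.066] [344. 199.]
side latch_peg 0.64 [0.553 0.132 0.048] [314. 236.]
```

View pics/r3.png

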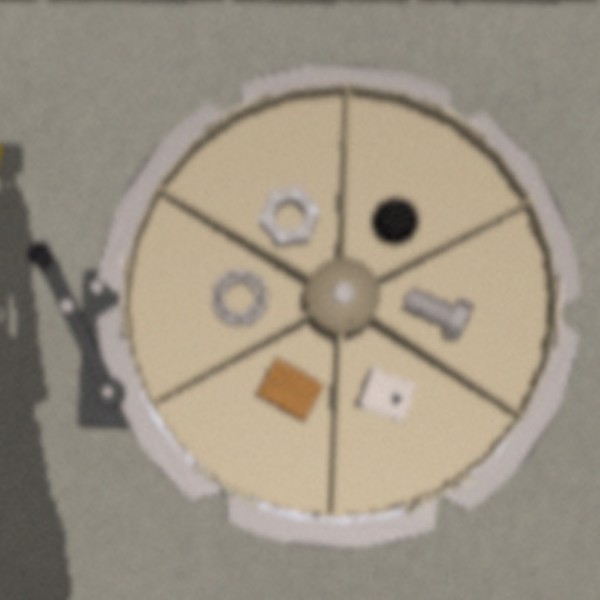

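The ring (240,298) now sits in the left compartment in front of the latch, and the dividers are within about 1° of the wanted angle. The peg knob at (40,253) is still swung out. I'll descend outside it and push it in.

Request:
move_arm(increments=[{"xyz": [0, 0, 25], "roll": 0, "grip": 0}, {"xyz": [0, 0, 40], "roll": 0, "grip": 0}, {"xyz": [0, 0, 35], "roll": 0, "grip": 0}, {"xyz": [0, 0, 14], "roll": 0, "grip": 0}, {"xyz": [0, 0, 0], "roll": 0, "grip": 0}])

```text
time_s: 6.57
position: [0.5967, 0.1954, 0.0531]
tcp_rot: [[0.062, 0.998, -0.009], [0.998, -0.062, -0.001], [-0.002, -0.009, -1.0]]
force: [-1.0, 1.2, 0.4]
opening: 0.004
grasp_force: 0.0
```

Request:
move_arm(increments=[{"xyz": [-8, 0, 0], "roll": 0, "grip": 0}, {"xyz": [-8, 0, 0], "roll": 0, "grip": 0}, {"xyz": [-8, 0, 0], "roll": 0, "grip": 0}, {"xyz": [-8, 0, 0], "roll": 0, "grip": 0}, {"xyz": [-6, 0, 0], "roll": 0, "grip": 0}])

```text
time_s: 6.98
position: [0.5986, 0.1585, 0.0592]
tcp_rot: [[0.06, 0.998, 0.004], [0.998, -0.06, 0.001], [0.001, 0.004, -1.0]]
force: [3.4, 3.2, 0.1]
opening: 0.005
grasp_force: 1.9
```

Request:
move_arm(increments=[{"xyz": [-8, 0, 0], "roll": 0, "grip": 0}, {"xyz": [-8, 1, 0], "roll": 0, "grip": 0}, {"xyz": [-7, 1, 0], "roll": 0, "grip": 0}, {"xyz": [-5, 0, 0], "roll": 0, "grip": 0}, {"xyz": [-4, 0, 0], "roll": 0, "grip": 0}])

```text
time_s: 7.4
position: [0.5968, 0.1268, 0.0576]
tcp_rot: [[0.059, 0.998, -0.001], [0.998, -0.059, -0.0], [-0.0, -0.001, -1.0]]
force: [1.3, 1.1, 0.2]
opening: 0.006
grasp_force: 0.5
```

Request:
move_arm(increments=[{"xyz": [-4, 0, 0], "roll": 0, "grip": 0}, {"xyz": [-4, 0, 0], "roll": 0, "grip": 0}, {"xyz": [-3, 0, 0], "roll": 0, "grip": 0}, {"xyz": [-2, 0, 0], "roll": 0, "grip": 0}, {"xyz": [0, 0, 0], "roll": 0, "grip": 0}])

```text
time_s: 7.82
position: [0.5964, 0.1147, 0.0574]
tcp_rot: [[0.059, 0.998, -0.0], [0.998, -0.059, 0.0], [0.0, -0.0, -1.0]]
force: [0.9, 2.0, -0.3]
opening: 0.009
grasp_force: 1.0
```

Request:
move_arm(increments=[{"xyz": [-2, 0, 0], "roll": 0, "grip": 0}, {"xyz": [-2, 0, 0], "roll": 0, "grip": 0}, {"xyz": [-2, 0, 0], "roll": 0, "grip": 0}, {"xyz": [0, 0, 0], "roll": 0, "grip": 0}])

```text
time_s: 8.15
position: [0.5964, 0.1137, 0.0575]
tcp_rot: [[0.061, 0.998, 0.001], [0.998, -0.061, 0.008], [0.008, 0.001, -1.0]]
force: [1.6, 16.9, -1.0]
opening: 0.004
grasp_force: 8.7
```

Request:
move_arm(increments=[{"xyz": [-2, 0, 0], "roll": 0, "grip": 0}, {"xyz": [-2, 0, 0], "roll": 0, "grip": 0}, {"xyz": [0, 0, 0], "roll": 0, "grip": 0}])

```text
time_s: 8.4
position: [0.5964, 0.1132, 0.0576]
tcp_rot: [[0.062, 0.998, 0.003], [0.998, -0.062, 0.013], [0.013, 0.002, -1.0]]
force: [3.6, 28.6, -0.7]
opening: 0.002
grasp_force: 13.9
```

There is a hard stop at y=0.113, where the seated position was predicted (the flange edge would have stopped it near 0.145). I'll back off and check.

Request:
move_arm(increments=[{"xyz": [12, 0, 0], "roll": 0, "grip": 0}, {"xyz": [20, 0, 0], "roll": 0, "grip": 0}, {"xyz": [30, 0, 0], "roll": 0, "grip": 0}, {"xyz": [15, 0, -20], "roll": 0, "grip": 0}, {"xyz": [0, 0, -40], "roll": 0, "grip": 0}])

```text
time_s: 8.82
position: [0.596, 0.1837, 0.1131]
tcp_rot: [[0.055, 0.998, -0.012], [0.998, -0.055, -0.002], [-0.002, -0.012, -1.0]]
force: [0.1, -0.2, -0.0]
opening: 0.004
grasp_force: 0.0
```

Request:
move_arm(increments=[{"xyz": [0, 0, -30], "roll": 0, "grip": 0}, {"xyz": [20, 0, -20], "roll": 0, "grip": 0}, {"xyz": [0, 0, 0], "roll": 0, "grip": 0}, {"xyz": [0, 0, 0], "roll": 0, "grip": 0}])

```text
time_s: 9.15
position: [0.602, 0.2017, 0.1687]
tcp_rot: [[0.057, 0.998, 0.002], [0.998, -0.057, -0.001], [-0.001, 0.002, -1.0]]
force: [-0.7, -0.7, -0.1]
opening: 0.003
grasp_force: 0.0
```

Run:
```python
from h import *
polar()
im,d=save("top","top4.png")
spots("top",["bearing_mid","order_tray_mid","scanner_mid","carton_mid"])
k=rect(im,.042,(.56,-.06),.25,1200);cv2.imwrite("pics/r4.png",k[:,:,::-1])
```

```text
t 9.15 p [0.602  0.2017 0.1687] r 0.2973 ang 81.1 ydir -3.27 F [-0.7 -0.7 -0.1] op 0.0034237550525995294
top bearing_mid 0.56 [ 0.562 -0.006  0.055] [313. 199.]
top order_tray_mid 0.61 [0.57  0.486 0.007] [137. 204.]
top order_tray_mid 0.38 [ 0.482 -0.046  0.074] [329. 227.]
top scanner_mid 0.97 [0.595 0.45  0.043] [145. 192.]
top carton_mid 0.74 [ 0.467 -0.418  0.082] [472. 229.]
top carton_mid 0.7 [0.539 0.098 0.045] [275. 209.]
```

View pics/r4.png

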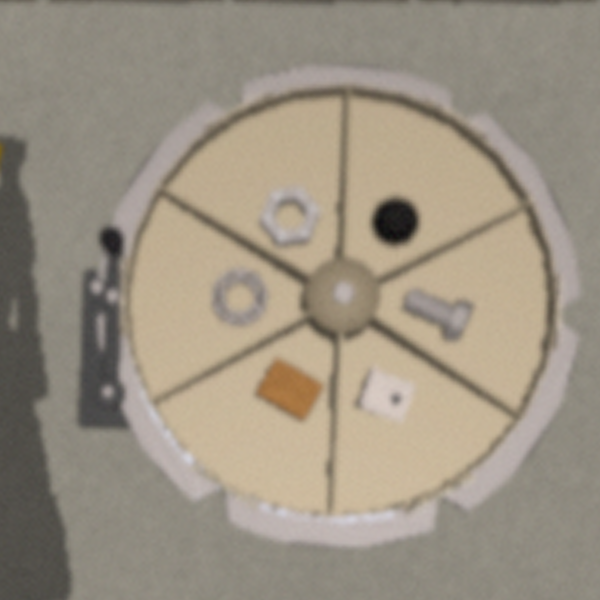

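The latch arm now lies along the bracket (pivot (107,392), roller screw (113,295), knob (111,240)). The ring at (240,298) stands at the latch, and all six parts are in the pan.

```bash
python3 -c "
from rig import bot
print(bot.hand_in())"
```

```text
the job is handed in; nothing more can be done
None
```

I turned the bin until the ball bearing's compartment stood at the latch, pushed the latch arm in to its hard stop, left it latched, and handed the job in at about 9 s; no verdict was returned.

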